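# Pull the capless spray can from the counter display and refill its place

## Task

One of the three spray cans in the wooden counter display tray has lost its cap: put that can into the wire returns basket, reaching down into the basket with it rather than letting it fall from above the rim. Then take the fresh capped can from the cardboard carton and stand it upright in the place that became empty in the tray. Leave the other two cans and the things on the counter as they are, and do not knock anything over.

Things in the scene. Friction and masses are not known exactly. Their poses are not given: they have to be found in the camera images.
- tray: Low wooden display tray fixed to the counter, 88 mm (x) by 266 mm (y), walls and dividers 30 mm high. Origin at the centre of its underside. Three square cells 72 x 72 mm in a row along its y axis, centres at y = -85, 0 and +85 mm, x = 0; cell floor 8 mm above the origin; dividers 13 mm thick. One can stands in each cell at the start.
- can_open: Small aluminium aerosol spray can, 45 mm diameter, standing upright; origin at the centre of its underside, z up its axis. This is the faulty one: no cap, so its shoulder and thin white valve stem show. Cylindrical wall up to 118 mm, shoulder narrowing to 30 mm diameter at 136 mm, stem (7 mm diameter) up to 143 mm. Stands in any one of the tray's three cells. About 0.16 kg.
- can_open_mid (a point): Point on the axis of the capless can, 70 mm above its underside.
- can_a: Small aluminium aerosol spray can, 45 mm diameter, standing upright; origin at the centre of its underside, z up its axis. It wears a plain grey push-on cap (43 mm diameter, from 118 mm to 150 mm above the underside); 150 mm tall in all. A good can in the tray, to be left there.
- can_b: Small aluminium aerosol spray can, 45 mm diameter, standing upright; origin at the centre of its underside, z up its axis. It wears a plain grey push-on cap (43 mm diameter, from 118 mm to 150 mm above the underside); 150 mm tall in all. A good can in the tray, to be left there.
- can_new: Small aluminium aerosol spray can, 45 mm diameter, standing upright; origin at the centre of its underside, z up its axis. It wears a plain grey push-on cap (43 mm diameter, from 118 mm to 150 mm above the underside); 150 mm tall in all. The fresh can, standing alone in the cardboard carton. About 0.16 kg.
- basket: Steel wire returns basket, empty, open at the top, fixed to the counter, to the left or to the right of the tray. Outside 216 mm (x) by 156 mm (y), walls 4 mm, rim 110 mm above the counter, inner floor 8 mm above the counter. Origin at the centre of its underside.
- carton: Cut-down open cardboard stock carton fixed to the counter on the other side of the tray from the basket. 160 mm (x) by 150 mm (y), walls 5 mm thick and 45 mm high, inner floor 5 mm above the counter. Origin at the centre of its underside.
- pump_bottle: Bystander: white pump bottle with a black pump head, 60 mm diameter, 184 mm tall, origin at the centre of its underside.
- pen_cup: Bystander: cardboard pen cup with three pens, 72 mm diameter, 140 mm tall with pens, origin at the centre of its underside.
- soap_box: Bystander: small plain carton lying flat, 60 x 90 x 32 mm, between the robot and the tray, origin at the centre of its underside.

How it is judged:
By the outcome, as a careful person would: the job done as asked, in the order asked, and still so for the second after the job is handed in, with the robot touching nothing.
It also fails if it takes over 70 s, if anything falls off the work surface, if the arm or the gripper's body presses on something with over 40 N, if the wrist force passes 120 N, or if a joint passes its speed limit or range.

## Robot

A 6-joint arm with a two-finger parallel gripper is mounted at the origin on the work surface. World frame = base frame: x ahead of the robot, y to its left, z up, the work surface at z = 0. Lengths are in mm, angles in rad, forces in N, time in s.
With the tool pointing down it reaches from about 325 to 875 mm from the base axis. Payload 4.4 kg.
Tool frame: the origin (TCP) lies on the centre line of the jaws, within the pads' length; the fingertips stand ahead of it and the grasp point (between the pads) lies 6 mm ahead of it (ctrl.tcp_to_tips is the z of the fingertips in the tool frame, in mm); z points along the fingers, y is the line along which they close (so a half turn about z gives the same grasp; the last joint's range is limited). The gripper opens to 85 mm and grips with 20 to 120 N. Pads are 22 mm wide; open, the fingers measure 114 mm over their backs; the gripper's body (76 mm by 85 mm) begins 54 mm behind the grasp point. The pads swing forward as they close: fully open they stand 13 mm farther back than shut.
Start: joints at [-1.456, 0.207, 1.542, -0, 1.393, -0.15], TCP at [151.029, -554.813, 219.682] pointing down, gripper open.
Joint ranges: [-2.73, 2.73], [-0.86, 2.22], [0.23, 2.46], [-1.11, 4.25], [0.08, 2.63], [-2.82, 2.82]. Speed limits (rad/s): [2.79, 2.79, 3.14, 3.14, 3.14, 3.14].

## Interface

Orientations are given as a 3x3 rotation matrix whose columns are the frame's x, y, z axes.
In Python, from plant import ctrl, sensors, optics gives the robot as it stands. Calls block until the motion is done:
- ctrl.move_ptp(position, orientation): joint-space move of the TCP to a pose.
- ctrl.move_l(position, rot=None, vel=150, threshold=None): straight line of the TCP; rot=None keeps the orientation; vel is the mean speed in mm/s. With threshold (N) it stops when the force on the tool has changed by that much, and returns True; else False.
- ctrl.set_joints(angles): joint-space move.
- ctrl.gripper_to(opening, force=None): finger opening in mm; force is the grip in N (None keeps the last); returns when the fingers have stopped.
- ctrl.hold(seconds).
- ctrl.solve_ik(position, orientation): joint angles nearest the present ones, or None.
- sensors.read_state(): the state.
- optics.grab_frame(name): name is "scene" or "top" or "wrist"; returns (picture, depth): 384x512x3 uint8, red, green, blue; 384x512 float32, mm along the optical axis (not along the pixel's ray), 0 where there is no reading.
- optics.camera_params(name): a dict with "mtx" (3x3 intrinsics, pixels), "k1" (the pictures are not rectified: a ray, as slopes to the right and down, at radius r is drawn at 1 + k1 r^2 times it, then the intrinsics apply), "R" (3x3) and "t" (3): a world point X has camera coordinates R X + t; the wrist camera has in their place "T_tool_cam" (4x4, takes a point from camera to tool coordinates, whose origin is the TCP and whose axes are the flange's). Camera axes: x right, y down, z forward; pixel columns grow to the right and rows downward; lengths in mm; the calibration is good to about 2 mm. A picture is of the moment at which its call begins: read the wrist's pose just before it. camera_params takes no time and is no camera call.
A pose or a line that the arm cannot do raises ctrl.MotionError and nothing moves.
- ctrl.finish_job(): hands the job in; it is judged then, once.
The state is a dict: "t": time; "q": joint angles; "qvel": joint speeds; "tau": joint torques, N m; "eef_pos": TCP position; "eef_rot": TCP orientation; "force": force on the tool from outside, world axes, zero at the start; "wrist_torque": the same for the moment, N m; "grip_width": finger opening in mm; "grasp_force": force on a finger pad.
Only numpy, scipy, OpenCV 4.12 (cv2) and the standard library are available. Lean on these libraries where they do the work, as an engineer would, in place of code of your own. Each camera call takes 0.05 s, during which the arm holds its last target. There are 200 camera calls.

## Working session

There is one attempt and no reset: what is moved stays moved. The work goes in short steps, each a Python script; the robot and the scene stay as the last script left them, time stands still between calls to the robot, and variables do not carry over. Pictures are saved under pics/ and viewed, at most 10 in all, crops included, and the job is handed in when it is done.

```bash
mkdir -p pics
cat > h.py <<'E'
import numpy as np, cv2
from plant import ctrl, sensors, optics
def cloud(name, st=None):
    """per-pixel world points (384,512,3), nan where no depth"""
    st = sensors.read_state()
    im, d = optics.grab_frame(name); p = optics.camera_params(name)
    u, v = np.meshgrid(np.arange(512.), np.arange(384.))
    M = np.array(p["mtx"], float)
    a = (u-M[0,2])/M[0,0]; b = (v-M[1,2])/M[1,1]
    x, y = a.copy(), b.copy()
    for _ in range(15):
        s = 1+p["k1"]*(x*x+y*y); x, y = a/s, b/s
    d = np.where(d > 0, d, np.nan)
    P = np.stack([x*d, y*d, d], -1)
    if "R" in p: W = (P-np.array(p["t"]).ravel())@np.array(p["R"])
    else:
        T = np.array(p["T_tool_cam"]); P = P@T[:3,:3].T+T[:3,3]
        W = P@np.array(st["eef_rot"]).T+np.array(st["eef_pos"])
    return im, W
def save(name, im, k=1.5):
    cv2.imwrite(name, cv2.resize(im[:,:,::-1], None, fx=k, fy=k, interpolation=cv2.INTER_CUBIC))
E
python3 - <<'E'
from h import *
for n in ("top","scene"):
    im,W=cloud(n); save(f"pics/{n}0.png",im); np.savez(f"{n}0.npz",im=im,W=W)
    print(n, W[192,256], optics.camera_params(n))
print(ctrl.tcp_to_tips, sensors.read_state())
E
```

```text
top [575.66176142  12.60930466  -1.3730113 ] {'mtx': array([[489.23868692,   0.        , 267.53786766],
       [  0.        , 489.23868692, 195.70245067],
       [  0.        ,   0.        ,   1.        ]]), 'k1': 0.03450899142814118, 'R': array([[-0.00813815, -0.99996404,  0.00238543],
       [-0.98538135,  0.00761347, -0.17019292],
       [ 0.17016863, -0.00373562, -0.98540788]]), 't': array([ -17.1904551 ,  555.84983183, 1363.13030319])}
scene [602.64682118  28.66757818 144.44359076] {'mtx': array([[392.89744885,   0.        , 259.57187221],
       [  0.        , 392.89744885, 195.1827118 ],
       [  0.        ,   0.        ,   1.        ]]), 'k1': -0.03497437472013132, 'R': array([[-0.64155295,  0.76707317,  0.00292526],
       [ 0.65646845,  0.55101181, -0.51520399],
       [-0.39681101, -0.3286103 , -0.85706259]]), 't': array([ 356.20784553, -344.13359518, 1253.35791185])}
25.0 {'t': 0.1, 'q': array([-1.45547865e+00,  2.07354394e-01,  1.54282662e+00, -1.77869056e-05,
        1.39353589e+00, -1.50490750e-01]), 'qvel': array([ 0.00127601, -0.00289099, -0.00368408,  0.00190373, -0.00184963,
        0.00015936]), 'tau': array([-1.94406089e-04, -3.84091938e+01, -2.92548555e+01, -1.57401405e-04,
        4.84844728e-03,  1.75541800e-05]), 'eef_pos': array([ 150.95060003, -554.08058028,  218.623426  ]), 'eef_rot': array([[ 9.64879662e-01,  2.62692159e-01, -2.61813031e-04],
       [ 2.62692116e-01, -9.64877406e-01,  2.10812779e-03],
       [ 3.01171161e-04, -2.10286585e-03, -9.99997744e-01]]), 'force': array([-0.11591915, -0.03808723, -0.70823012]), 'wrist_torque': array([-0.01489059,  0.01023061, -0.00290064]), 'grasp_force': 0.0, 'grip_width': 85.56419733630666}
```

View pics/top0.png

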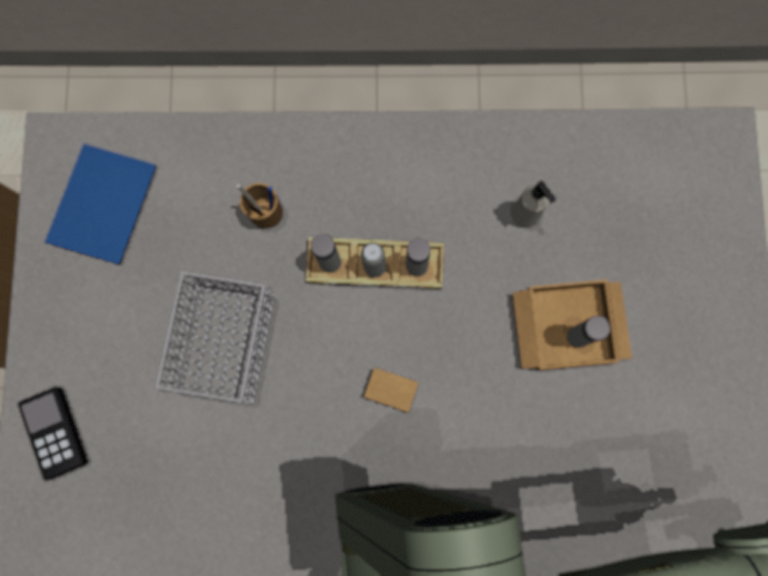

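View pics/scene0.png

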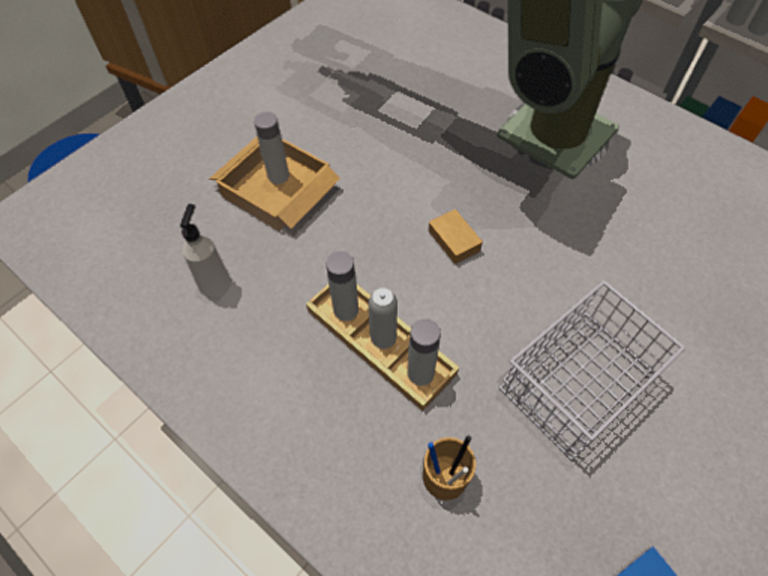

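The middle tray can is the capless one (stem at about (373,248) in the top view). The basket is on the left at about (215,340), and the carton with the new can on the right, cap at about (596,328). Next I'll measure these from depth.

Run:
```python
from h import *
for n in ("top","scene"):
    z=np.load(n+"0.npz"); P=z["W"].reshape(-1,3)
    box=lambda x0,x1,y0,y1,z0,z1: P[(P[:,0]>x0)&(P[:,0]<x1)&(P[:,1]>y0)&(P[:,1]<y1)&(P[:,2]>z0)&(P[:,2]<z1)]
    m=((P[:,2]>100)&(P[:,0]>350)&(P[:,0]<900)).reshape(384,512).astype(np.uint8)
    N,L,S,C=cv2.connectedComponentsWithStats(m)
    for i in range(1,N):
        Q=P[(L==i).ravel()]
        if len(Q)<25: continue
        zt=np.percentile(Q[:,2],97); T=Q[Q[:,2]>zt-6]
        print(n,len(Q),"ztop %.0f"%zt,"topc",((T.min(0)+T.max(0))/2).round(1),"mean",T.mean(0).round(1),"ext",np.ptp(T,axis=0).round(),"all",Q.min(0).round(),Q.max(0).round())
    T=box(500,800,-150,250,22,36)
    print(n,"z22-36", len(T))
    for lo,hi,a in ((22,36,"tray"),):
        m=((P[:,2]>lo)&(P[:,2]<hi)&(P[:,0]>350)&(P[:,0]<900)).reshape(384,512).astype(np.uint8)
        N,L,S,C=cv2.connectedComponentsWithStats(m)
        for i in range(1,N):
            if S[i,4]>60:
                r=cv2.minAreaRect(P[(L==i).ravel()][:,:2].astype(np.float32)); print(a,S[i,4],np.round(r[0],1),np.round(r[1],1),round(r[2],1))
    m=((P[:,2]>98)&(P[:,2]<118)&(P[:,1]>170)&(P[:,1]<500)&(P[:,0]>350)&(P[:,0]<700))
    if m.sum()>10: print("basket rim",cv2.minAreaRect(P[m][:,:2].astype(np.float32)))
    # ground pixel corners
W=np.load("top0.npz")["W"]
for nm,(u,v) in dict(TL=(306,239),TR=(443,242),BR=(441,287),BL=(307,284),bTL=(183,274),bTR=(270,289),bBR=(250,402),bBL=(160,390)).items():
    print(nm,W[round(v/1.5),round(u/1.5)].round(0))
for p in ([560,0,300],[560,85,160],[420,230,160],[420,-330,160]):
    R=np.array([[0,1,0],[1,0,0],[0,0,-1.]]); print(p,[ctrl.solve_ik(p,s) for s in (R,R@np.diag([-1,-1,1]))])
```

```text
top 336 ztop 188 topc [ 715.3 -279.2  186.3] mean [ 714.8 -278.6  185.3] ext [39. 31.  9.] all [ 696. -297.  100.] [ 750. -246.  191.]
top 276 ztop 163 topc [626.7 120.2 162.2] mean [626.2 120.4 160.3] ext [39. 40.  9.] all [605.  98. 101.] [647. 141. 167.]
top 264 ztop 163 topc [617.1 -51.3 161.9] mean [617.6 -51.7 160.3] ext [39. 40.  9.] all [595. -73. 100.] [637. -31. 166.]
top 235 ztop 150 topc [615.4  32.3 148.4] mean [616.1  32.2 146.9] ext [28. 30.  9.] all [594.  10. 101.] [636.  54. 153.]
top 606 ztop 115 topc [471.  325.3 114.2] mean [469.4 326.5 111.2] ext [236. 191.  11.] all [353. 230. 100.] [590. 421. 120.]
top 293 ztop 160 topc [ 474.7 -363.   159.3] mean [ 474.4 -363.8  157.5] ext [38. 40.  9.] all [ 453. -383.  100.] [ 497. -341.  164.]
top z22-36 859
tray 785 [623.1  30.6] [266.1  90.7] 87.1
tray 162 [ 504.8 -448. ] [147.   18.7] 6.4
tray 190 [ 487.8 -251.4] [148.9  18.6] 3.6
tray 519 [375.2  -0. ] [89.6 59.2] 71.4
tray 206 [368.4 659.8] [86.3 34. ] 89.2
basket rim ((472.2947998046875, 326.3890075683594), (161.59352111816406, 217.4927520751953), 80.30718231201172)

[... 1746 characters left out ...]
  7.]
bBL [378. 445.   1.]
[560, 0, 300] [array([-1.54543010e-01,  1.23932832e-01,  1.47196594e+00, -4.44089210e-16,
        1.54569388e+00, -1.54543010e-01]), None]
[560, 85, 160] [array([-2.14320739e-03,  2.43868024e-01,  1.62492275e+00, -4.44089210e-16,
        1.27280188e+00, -2.14320739e-03]), None]
[420, 230, 160] [array([ 3.20013143e-01,  6.14339746e-02,  1.83558301e+00, -4.44089210e-16,
        1.24457567e+00,  3.20013143e-01]), None]
[420, -330, 160] [array([-8.28060571e-01,  1.77944911e-01,  1.70485092e+00, -4.44089210e-16,
        1.25879682e+00, -8.28060571e-01]), array([-8.28060571e-01,  1.77944911e-01,  1.70485092e+00, -4.44089210e-16,
        1.25879682e+00,  2.31353208e+00])]
```

```bash
cat >> h.py <<'E'
def rot(deg):
    """tool down, jaws closing along world x turned by deg"""
    c,s=np.cos(np.radians(deg)),np.sin(np.radians(deg))
    return np.array([[c,-s,0],[s,c,0],[0,0,1]])@np.array([[0,1,0],[1,0,0],[0,0,-1.]])
def tops(W,zmin=100):
    P=W.reshape(-1,3); m=(P[:,2]>zmin).reshape(384,512).astype(np.uint8)
    N,L,S,C=cv2.connectedComponentsWithStats(m)
    for i in range(1,N):
        Q=P[(L==i).ravel()]
        if len(Q)<60: continue
        zt=np.percentile(Q[:,2],97); T=Q[Q[:,2]>zt-6]
        print(S[i,4],"c",((T.min(0)+T.max(0))/2).round(1),"mean",T.mean(0).round(1),"ext",np.ptp(T,axis=0).round(),S[i,:4])
def show():
    s=sensors.read_state(); print("t %.1f"%s["t"],np.round(s["eef_pos"],1),"F",np.round(s["force"],1),"w %.1f g %.1f"%(s["grip_width"],s["grasp_force"]))
E
python3 - <<'E'
from h import *
R=rot(-3)
ctrl.move_l([151,-554,330])
ctrl.move_ptp([560,34,370],R); ctrl.hold(.3); show()
im,W=cloud("wrist"); save("pics/w1.png",im); np.savez("w1.npz",im=im,W=W); tops(W)
E
```

```text
t 3.8 [560.   33.6 370. ] F [ 0.1 -0.9  0.5] w 85.4 g 0.0
1550 c [628.5 122.1 156.9] mean [628.  122.3 157.6] ext [42. 43.  7.] [288  48  47  43]
1189 c [617.5  33.9 146.2] mean [617.   34.3 144.1] ext [32. 31. 12.] [281 126  39  40]
1458 c [619.  -50.2 156.7] mean [618.7 -49.  157.8] ext [41. 42.  7.] [284 189  40  49]
28617 c [562.4  44.9 464.9] mean [563.   47.6 463.6] ext [137.  17.   9.] [  0 256 512 128]
```

View pics/w1.png

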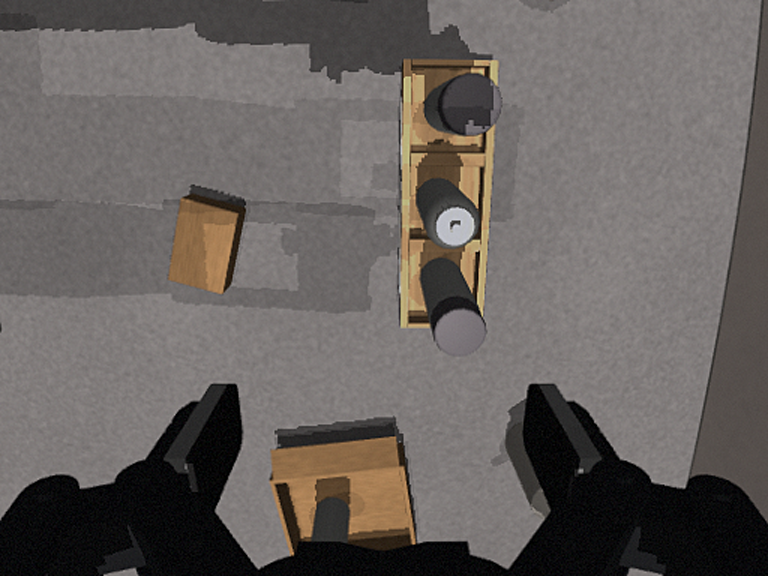

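Wrist view: capless can's stem at about (455,226), neighbours at (470,103) and (460,331). This agrees with the fixed cameras, giving (617.5, 34). Grasping it.

Run:
```python
from h import *
W=np.load("w1.npz")["W"]; P=W[:250].reshape(-1,3)
m=(abs(P[:,2]-28)<8)&(P[:,0]>560)&(P[:,0]<700)&(abs(P[:,1]-33)<150)
print(cv2.minAreaRect(P[m][:,:2].astype(np.float32)), np.array(optics.camera_params("wrist")["T_tool_cam"])[:3,3])
R=rot(-3)
ctrl.move_l([617.3,34,250],R,vel=200)
print(ctrl.move_l([617.3,34,108],vel=120,threshold=15)); show()
ctrl.gripper_to(40,force=45); show()
print(ctrl.move_l([617.3,34,180],vel=80)); show()
im,_=cloud("scene"); save("pics/s2.png",im[100:320,150:480],1.8)
```

```text
((624.0452880859375, 32.05165100097656), (265.95294189453125, 90.18016815185547), 86.8841552734375) [  82.14198076    1.65839656 -154.05490843]
False
t 6.0 [618.2  33.9 109.2] F [1.  0.2 0.1] w 85.5 g 0.0
t 6.5 [617.7  34.  109.1] F [-1.6  0.2  5.3] w 41.9 g 45.4
False
t 7.6 [616.7  34.  179.2] F [ 0.1  0.7 -1.5] w 41.7 g 45.7
```

View pics/s2.png

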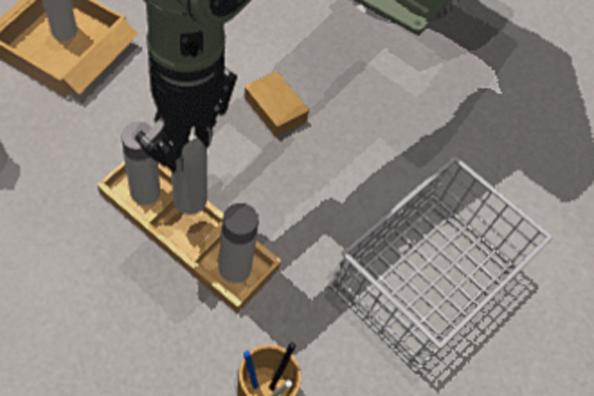

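The middle can is held upright and clear of the tray, and its neighbours haven't moved. Now to the basket.

Run:
```python
from h import *
x,y=471,328
ctrl.move_l([617,34,320],vel=150)
ctrl.move_l([x,y,320],rot(-10),vel=180); show()
ctrl.move_l([x,y,125],vel=110)
print(ctrl.move_l([x,y,104],vel=25,threshold=5)); show()
ctrl.gripper_to(72); ctrl.hold(.3); show()
ctrl.move_l([x,y,330],vel=130); show()
im,_=cloud("scene"); save("pics/s3.png",im[100:320,150:480],1.8)
```

```text
t 10.7 [471.4 327.4 320. ] F [-0.1 -0.3 -0.4] w 42.0 g 45.7
True
t 13.2 [470.8 328.  109.1] F [0.4 0.1 4.5] w 41.9 g 46.3
t 13.9 [469.8 327.4 108. ] F [0.4 0.2 0.3] w 72.3 g 0.0
t 15.8 [470.6 327.8 328.9] F [-0.1 -0.5 -1.1] w 72.1 g 0.0
```

View pics/s3.png

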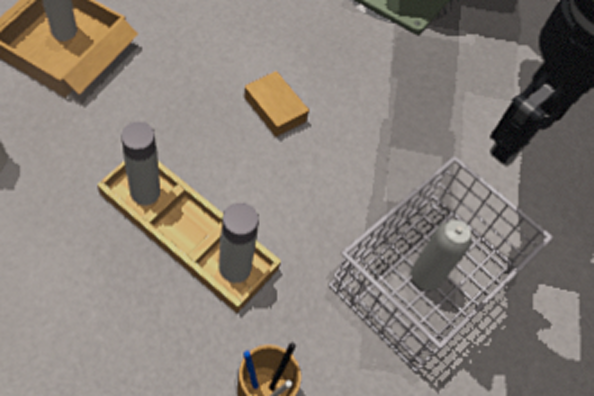

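The capless can stands upright in the basket, at crop pixel (445,250). Next, the fresh can.

Run:
```python
from h import *
R=rot(-3)
ctrl.move_ptp([474,-420,345],R); ctrl.hold(.3); show()
im,W=cloud("wrist"); save("pics/w2.png",im)
tops(W)
P=W[:250].reshape(-1,3); m=(P[:,2]>2)&(P[:,2]<12)&(abs(P[:,0]-495)<60)&(abs(P[:,1]+345)<55); print("floor z",np.median(P[m][:,2]),m.sum())
```

```text
t 18.8 [ 474.3 -419.6  345. ] F [ 0.4 -0.6  0.1] w 72.1 g 0.0
1734 c [ 706.1 -284.3  182.5] mean [ 705.3 -284.3  183. ] ext [22. 20.  8.] [448   0  64  36]
1450 c [ 475.7 -363.3  154.1] mean [ 475.7 -362.7  154.7] ext [42. 42.  6.] [231  82  42  45]
29694 c [ 476.8 -408.   439.8] mean [ 477.1 -406.   438.4] ext [137.  17.   9.] [  0 250 512 134]
floor z 4.839240277211871 5336
```

View pics/w2.png

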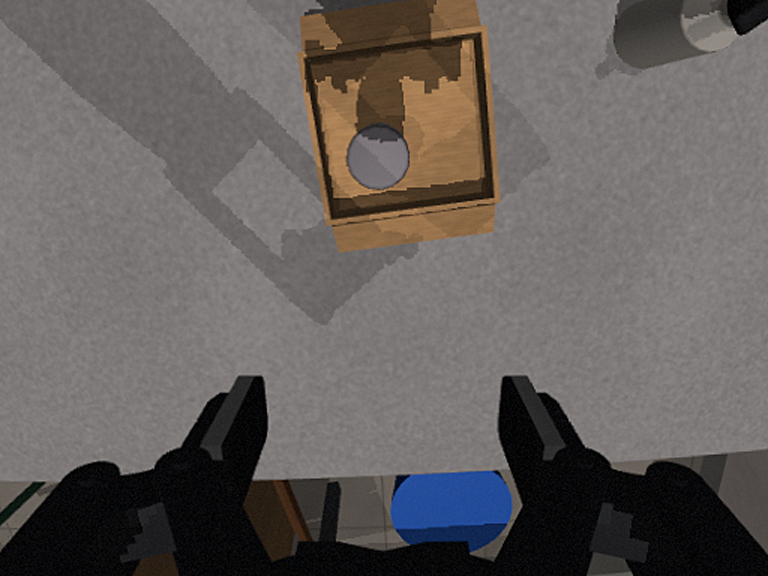

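The new can's cap is at about (378,157) in the wrist view, clear of the carton walls, giving (475.3, −362.5). Pick it, carry it and place it.

Run:
```python
from h import *
R=rot(-3); x,y=475.3,-362.5
ctrl.gripper_to(85)
ctrl.move_l([x,y,260],vel=150)
print(ctrl.move_l([x,y,105],vel=110,threshold=15)); show()
ctrl.gripper_to(40,force=45); show(); z0=sensors.read_state()["eef_pos"][2]
ctrl.move_l([x,y,320],vel=120); show()
ctrl.move_l([623.5,32,320],R,vel=180); ctrl.hold(.3); show()
_,W=cloud("scene"); im=_; save("pics/s4.png",im[60:320,150:480],1.8)
```

```text
False
t 21.5 [ 475.9 -363.1  106. ] F [-0.6 -0.2 -0.2] w 84.9 g 0.0
t 22.0 [ 475.4 -362.9  105.7] F [-1.1 -0.4  3.8] w 42.2 g 46.0
t 23.9 [ 475.  -362.2  319. ] F [-0.6  0.2 -1.2] w 42.5 g 45.8
t 26.7 [623.5  31.8 320. ] F [ 0.8 -0.8 -1.6] w 42.4 g 45.8
```

View pics/s4.png

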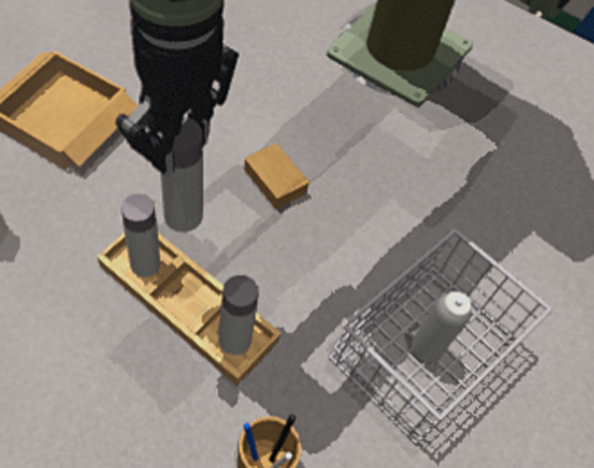

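The can hangs upright over the empty middle cell and nothing else has moved. Lowering it.

Run:
```python
from h import *
x,y=623.5,32
ctrl.move_l([x,y,125],vel=110); show()
print(ctrl.move_l([x,y,103],vel=20,threshold=5)); show()
ctrl.gripper_to(75); ctrl.hold(.3); show()
ctrl.move_l([x,y,330],vel=120)
ctrl.move_l([520,32,370],vel=150); ctrl.hold(.3); show()
im,W=cloud("wrist"); tops(W); 
im,_=cloud("scene"); save("pics/s5.png",im[60:340,100:480],1.8)
```

```text
t 28.7 [624.1  31.9 125.9] F [-0.7 -0.2 -1.7] w 42.4 g 45.8
True
t 29.5 [623.3  32.  108.7] F [-0.4 -0.2  4.4] w 42.1 g 46.4
t 30.2 [621.8  32.2 106.9] F [0.1 1.  0.4] w 75.1 g 0.0
t 33.4 [520.3  32.  369.4] F [-0.8  0.8  0.2] w 74.7 g 0.0
1729 c [627.9 122.5 157. ] mean [627.6 122.4 157.7] ext [41. 41.  7.] [322  45  51  43]
1538 c [622.9  32.1 156.9] mean [622.6  32.7 157.6] ext [41. 42.  7.] [318 125  47  45]
1477 c [618.8 -50.1 156.8] mean [618.2 -48.6 157.7] ext [41. 42.  7.] [314 187  44  48]
29592 c [523.2  43.3 464. ] mean [522.2  45.7 462.8] ext [138.  17.   9.] [  0 251 512 133]
```

View pics/s5.png

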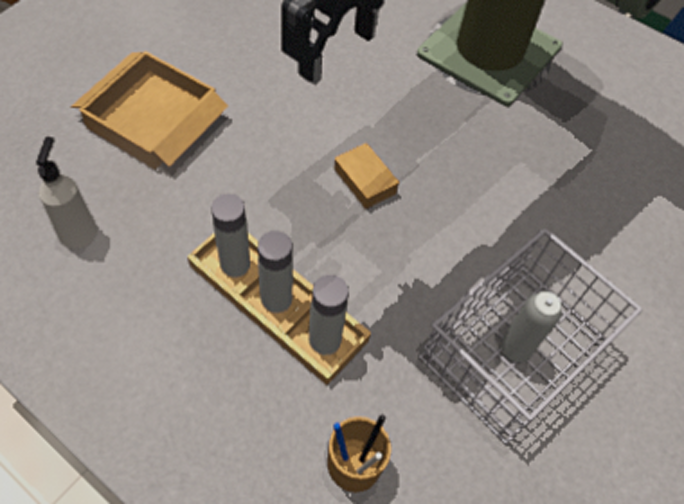

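All three capped cans stand upright in the tray (caps at about (229,207), (276,244) and (330,290)). The capless can stands in the basket at (535,325), and nothing else has been disturbed.

```bash
python3 -c "
from h import *
print(ctrl.finish_job())"
```

```text
the job is handed in; nothing more can be done
None
```

The job is handed in at about 33 s: the capless can was lowered to the basket floor and stands there, the fresh can stands upright in the tray's middle cell, and the last picture showed nothing else disturbed.

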